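Seat the D-bore spacer on the keyed post

ROBOT

A 7-joint arm with a two-finger parallel gripper is mounted at the origin on a cart in front of the work surface, level with it; the furniture and walls round the work are solid. World frame = base frame: x ahead of the robot, y to its left, z up, the work surface at z = 0. Lengths are in m, angles in rad, forces in N, time in s.
With the tool pointing down it reaches from about 0.35 to 0.9 m from the base axis. Payload 8.1 kg.
Tool frame: the origin (TCP) lies on the centre line of the jaws, within the pads' length; the fingertips stand 19 mm ahead of it and the grasp point (between the pads) is the TCP (arm.tip_reach is the distance from the TCP to the fingertips, in m); z points along the fingers, y is the line along which they close (so a half turn about z gives the same grasp; the last joint's range is limited). The gripper opens to 92 mm and grips with 3 to 60 N. Pads are 19 mm wide; open, the fingers measure 130 mm over their backs; the gripper's body (75 mm by 190 mm) begins 47 mm behind the grasp point.
Start: joints at [-0.103, 0.434, 0.025, 1.573, -0.012, 1.134, -0.075], TCP at [0.625, -0, 0.246] pointing down, gripper open.
Joint ranges: [-2.62, 2.62], [-0.44, 2.09], [-1.27, 1.32], [0.08, 2.57], [-1.32, 4.46], [0.12, 2], [-2.74, 2.74]. Speed limits (rad/s): [2.22, 2.22, 3.01, 3.01, 3.14, 3.14, 3.14].

INTERFACE

Orientations are given as a rotation vector (axis times angle).
In Python, from cell import arm gives the robot as it stands.
- The arm moves only by the tool arm_command, never from a script. Its argument "targets" is a list that holds one entry, the list of rows, each a list of 6 numbers: the shift along the tool's x, y, z in m, then the turn, a rotation vector about the tool's x, y, z in rad. A call has 1 to 10 rows; each row shifts and turns the commanded pose from where the row before left it, along the tool's axes as they then stand; what a row does not reach is not made up. A row lasts 1/8 s, in which the tool goes at most 62.5 mm and 10.7 degrees, less where a joint would pass 70% of its speed; a pose out of reach is approached as far as the arm can. A call with a gripper value outside its range is refused whole. "jaw" is the finger opening in m, from 0 to 0.0918, set as the call begins (left out, the last holds). The fingers move at their own pace and stop on an object; "newtons" is the grip in N (left out, the last holds). Time passes only in rows, so rows that do not move let the fingers close. It gives the time, the measured TCP pose, the force, the opening and the grip force at its end, in the units of the state.
- arm.observe(): the state, without advancing time (a new reading comes with each control period).
- arm.get_image(name): name is "scene" or "side" or "wrist"; returns a dict with "pixels" (384x512x3 uint8, red, green, blue), "z_map" (384x512 float32, m along the optical axis (not along the pixel's ray), 0 where there is no reading), "fx", "fy", "cx", "cy" (pixels), "xyz" and "rotation" of the camera in the world; the wrist camera has in their place "T_tool_cam" (4x4, takes a point from camera to tool coordinates, whose origin is the TCP and whose axes are the flange's). Camera axes: x right, y down, z forward; pixel columns grow to the right and rows downward; lengths in m; the calibration is good to about 2 mm. A picture is of the moment at which its call begins: read the wrist's pose just before it.
- arm.sign_off(): hands the job in; it is judged then, once.
The state is a dict: "clock": time; "joints": joint angles; "dq": joint speeds; "joint_efforts": joint torques, N m; "position": TCP position; "ee_rot": TCP orientation; "force": force on the tool from outside, world axes, zero at the start; "ft_torque": the same for the moment, N m; "width": opening from 0.0 (shut) to 1.0 (fully open); "gripper_force": force on a finger pad.
Only numpy, scipy, OpenCV 4.12 (cv2) and the standard library are available. Lean on these libraries where they do the work, as an engineer would, in place of code of your own. Each camera call takes 0.05 s, during which the arm holds its last target. There are 200 camera calls.

TASK

Two metal spacer collars lie on the bench. Take the one whose bore is D-shaped, turn it so that the flat in its bore matches the flat of the fixture's D-shaped post, and drop it over the post so that it rests fully home on the shoulder; let go of it. Leave the spacer with the plain round bore where it lies.

Things in the scene. Friction and masses are not known exactly. Their poses are not given: they have to be found in the camera images.
- d_spacer: Spacer to seat: loose aluminium collar, round outside, 60 mm diameter, 34 mm high, 0.15 kg, lying flat. Its through bore is a D, alike from both ends: 42 mm round on the collar's axis, cut off by one flat 5 mm from the axis. Origin on the axis at the underside; z up; x points from the axis square to the bore's flat, towards the thick wall. It can be gripped across the outside in any direction.
- round_spacer: Spacer to leave alone: same aluminium, 60 mm outside diameter and 34 mm height, but with a plain round 30 mm bore, too small for the post. The two may lie either way round on the right-hand part of the bench. Origin on its axis at the underside; z up.
- fixture: Fixture, fixed: dark steel plate 110 x 90 x 14 mm (x, y, z), low screw heads in its corners (tops 18 mm above the bench), round shoulder of 54 mm diameter in the middle, on it the upright D-shaped post. Origin on the post's axis at bench height; z up; x points square out of the post's flat. The spacer goes on only with its x along this x (about 3 mm play all round, 10 degrees either way).
- post_foot (a point): Where the seated spacer's origin comes: on the post's axis, on the shoulder's top, 24 mm above the bench. The post: 36 mm round on this axis, cut off by an upright flat 2 mm from it; full section for 18 mm up from here, then tapering on all sides to a blunt nose 43 mm up from here, centred 8 mm off the axis, away from the flat. Axes as fixture.
Mind the look-alikes: they are no part of the job. What is shaped like the d_spacer but green or turquoise is not meant.

How it is judged:
By the outcome, as a careful person would: the job done as asked, in the order asked, and still so for the second after the job is handed in, with the robot touching nothing.
It also fails if it takes over 40 s, if anything falls off the work surface, if the arm or the gripper's body presses on something with over 40 N, if the wrist force passes 120 N, or if a joint passes its speed limit or range.

## Working session

There is one attempt and no reset: what is moved stays moved. The work goes in short steps, Python scripts to look and compute and a tool call to move; the robot and the scene stay as the last step left them, time stands still between calls to the robot, and variables do not carry over. Pictures are saved under pics/ and viewed, at most 10 in all, crops included, and the job is handed in when it is done.

Besides the shell and the picture viewer there is one more tool, called after "Request:" by a JSON object that holds its "name" and its "arguments". arm_command: Moves the arm, as the interface text tells. Its arguments: {"type":"object","properties":{"targets":{"type":"array","items":{"type":"array","items":{"type":"array","items":{"type":"number"}}}},"jaw":{"type":"number"},"newtons":{"type":"number"}},"required":["targets"]}

```bash
ls; mkdir -p pics; cat > h.py <<'E'
import numpy as np, cv2
from scipy.spatial.transform import Rotation as R
from cell import arm
def grab(name):
    s=arm.observe(); im=arm.get_image(name)
    if name=="wrist":
        T=np.eye(4); T[:3,:3]=R.from_rotvec(s["ee_rot"]).as_matrix(); T[:3,3]=s["position"]
        C=T@np.array(im["T_tool_cam"]); im["xyz"]=C[:3,3]; im["rotation"]=C[:3,:3]
    im["rotation"]=np.array(im["rotation"]); im["xyz"]=np.array(im["xyz"])
    return s,im
def cloud(im):
    v,u=np.indices(im["z_map"].shape); z=im["z_map"]
    p=np.stack([(u-im["cx"])/im["fx"]*z,(v-im["cy"])/im["fy"]*z,z],-1)
    return p@im["rotation"].T+im["xyz"]
def ray(im,uv,h):
    uv=np.asarray(uv,float).reshape(-1,2)
    d=np.c_[(uv[:,0]-im["cx"])/im["fx"],(uv[:,1]-im["cy"])/im["fy"],np.ones(len(uv))]@im["rotation"].T
    return im["xyz"]+d*((h-im["xyz"][2])/d[:,2])[:,None]
def save(im,name): cv2.imwrite("pics/"+name,im["pixels"][...,::-1])
E
python3 - <<'E'
from h import *
for n in ("scene","wrist"):
    s,im=grab(n); save(im,n+"0.png"); np.savez(n+"0.npz",**im)
    print(n,im["xyz"],im["rotation"].shape,im["fx"])
print(s)
a,b=[cv2.imread(f"pics/{n}0.png") for n in ("scene","wrist")]
E
```

```text
pics
scene [ 0.0839843  -0.74358948  0.7568151 ] (3,) 426.6929016641745
wrist [0.62414776 0.07411055 0.38337667] (3, 3) 278.0158840176071
{'clock': 0.05, 'joints': array([-0.10263585,  0.43519957,  0.02495434,  1.57409526, -0.0115822 ,
        1.13399802, -0.07507002]), 'dq': array([ 0.00057331, -0.00200615, -0.00051162, -0.00143595, -0.00129809,
        0.00107702,  0.00141554]), 'joint_efforts': array([ 3.45484652e-03, -6.69778419e+01,  9.89441872e-01, -3.15494049e+01,
       -6.06181682e-02,  3.75554559e-02,  1.00844309e-04]), 'position': array([ 6.24518451e-01, -2.71980413e-05,  2.44959993e-01]), 'ee_rot': array([-2.22071868e+00, -2.22076418e+00,  1.88488515e-03]), 'force': array([-0.53797406,  0.02393382,  0.02950569]), 'ft_torque': array([0.02343052, 0.02119331, 0.0159096 ]), 'gripper_force': 0.0, 'width': 1.0026885464290032}
```

View pics/scene0.png

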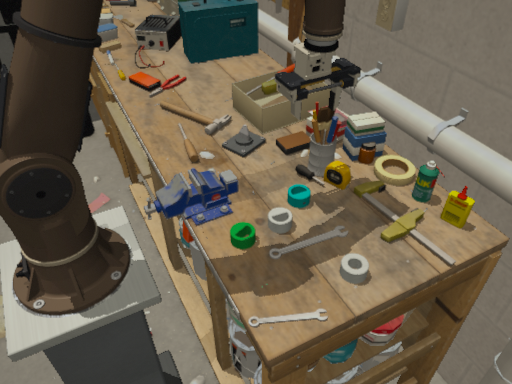

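View pics/wrist0.png

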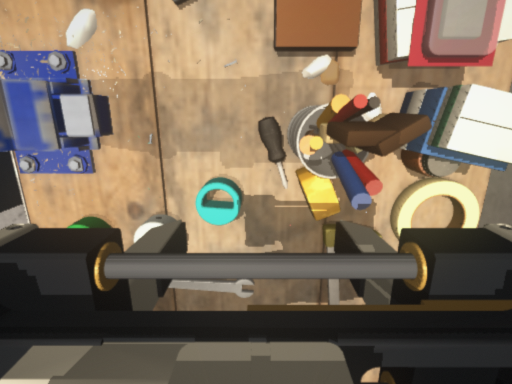

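The scene view shows two grey-white collars at (280,220) and (354,268). There is a green look-alike at (243,235), a turquoise D-ring at (299,195), and the fixture at (243,142). The wrist view shows the turquoise ring at (218,203), with the grey collar partly hidden at (150,230). I'll measure them and enlarge a crop.

```bash
sed -i 's|    im\["rotation"\]=np.array(im\["rotation"\]); |    r=np.array(im["rotation"]); im["rotation"]=r if r.ndim==2 else R.from_rotvec(r).as_matrix(); |' h.py
python3 - <<'E'
from h import *
s,im=grab("scene")
P=cloud(im)
for n,uv,h in (("A",(280,217),.034),("B",(354,265),.034),("green",(243,232),.034),("fix",(243,142),.03)):
    print(n,ray(im,uv,h).round(3))
u,v=243,142
for v in range(124,158,4): print(v,[tuple((P[v,u]*1000).round().astype(int)) for u in (228,236,243,250,258)])
p=im["pixels"][...,::-1]
f=lambda x,y,w,h,k:cv2.resize(p[y:y+h,x:x+w],None,fx=k,fy=k,interpolation=cv2.INTER_CUBIC)
a=f(215,175,160,110,5)
b=f(210,115,70,50,5)
c=a; cv2.imwrite("pics/crop1.png",a); 
a[:250,450:]=b[:250,:350]
cv2.imwrite("pics/crop1.png",a)
E
```

```text
A [[ 0.474 -0.106  0.034]]
B [[ 0.542 -0.311  0.034]]
green [[ 0.373 -0.109  0.034]]
fix [[0.54  0.232 0.03 ]]
124 [(np.int64(561), np.int64(392), np.int64(-1)), (np.int64(587), np.int64(383), np.int64(-3)), (np.int64(605), np.int64(367), np.int64(0)), (np.int64(624), np.int64(353), np.int64(2)), (np.int64(631), np.int64(308), np.int64(25))]
128 [(np.int64(550), np.int64(366), np.int64(2)), (np.int64(575), np.int64(358), np.int64(-1)), (np.int64(557), np.int64(265), np.int64(55)), (np.int64(617), np.int64(339), np.int64(-3)), (np.int64(630), np.int64(307), np.int64(11))]
132 [(np.int64(540), np.int64(346), np.int64(1)), (np.int64(563), np.int64(333), np.int64(1)), (np.int64(552), np.int64(257), np.int64(47)), (np.int64(594), np.int64(292), np.int64(15)), (np.int64(629), np.int64(305), np.int64(-3))]
136 [(np.int64(532), np.int64(328), np.int64(-2)), (np.int64(545), np.int64(293), np.int64(14)), (np.int64(553), np.int64(259), np.int64(32)), (np.int64(577), np.int64(260), np.int64(24)), (np.int64(607), np.int64(264), np.int64(12))]
140 [(np.int64(513), np.int64(284), np.int64(15)), (np
[... 413 characters left out ...]
)]
148 [(np.int64(500), np.int64(256), np.int64(6)), (np.int64(517), np.int64(235), np.int64(14)), (np.int64(537), np.int64(228), np.int64(11)), (np.int64(554), np.int64(215), np.int64(14)), (np.int64(586), np.int64(224), np.int64(-2))]
152 [(np.int64(495), np.int64(248), np.int64(-2)), (np.int64(513), np.int64(227), np.int64(5)), (np.int64(525), np.int64(204), np.int64(16)), (np.int64(552), np.int64(210), np.int64(3)), (np.int64(575), np.int64(203), np.int64(0))]
156 [(np.int64(487), np.int64(230), np.int64(-3)), (np.int64(506), np.int64(214), np.int64(1)), (np.int64(522), np.int64(197), np.int64(6)), (np.int64(546), np.int64(200), np.int64(-4)), (np.int64(565), np.int64(182), np.int64(1))]
```

View pics/crop1.png

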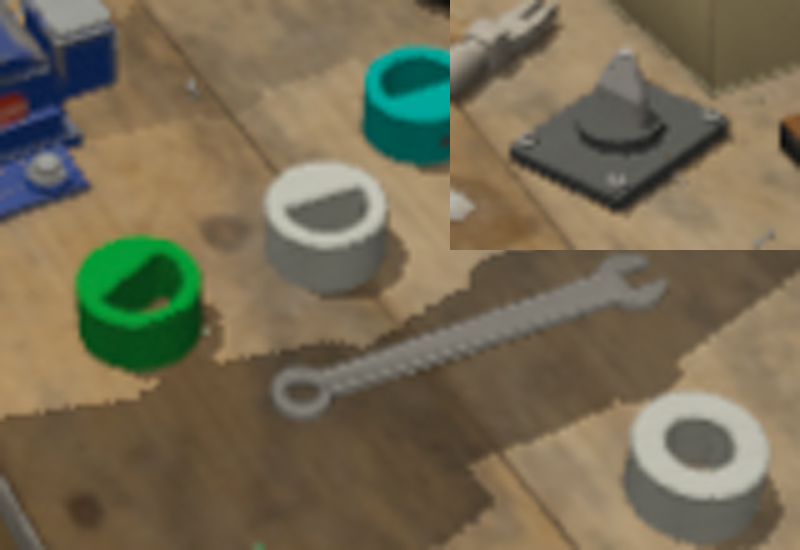

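The D-bored metal collar is at scene (280,217), and its flat is clearly visible. The collar at (354,265) has a round bore, so it stays. The green (243,235) and turquoise (299,195) ones are look-alikes. The target is therefore A at about (0.474, -0.106). I'll look at the fixture from above first.

Request:
{"name": "arm_command", "arguments": {"targets": [[[0.035, -0.018, 0, 0, 0, 0], [0.035, -0.018, 0, 0, 0, 0], [0.035, -0.018, 0, 0, 0, 0], [0.035, -0.018, 0, 0, 0, 0], [0, 0, 0, 0, 0, 0], [0, 0, 0, 0, 0, 0]]]}}

```text
clock: 0.9
position: [0.5532, 0.1394, 0.2456]
ee_rot: [2.221, 2.221, -0.001]
force: [0.6, -0.3, 0.1]
width: 1.002
gripper_force: 0.0
```

```bash
python3 - <<'E'
from h import *
s,im=grab("wrist"); save(im,"wrist1.png"); print(s["clock"],s["position"],s["ee_rot"]); np.savez("wfix.npz",**im)
E
```

```text
0.9 [0.55316086 0.13940596 0.24561741] [ 2.22133731e+00  2.22091012e+00 -7.56644764e-04]
```

View pics/wrist1.png

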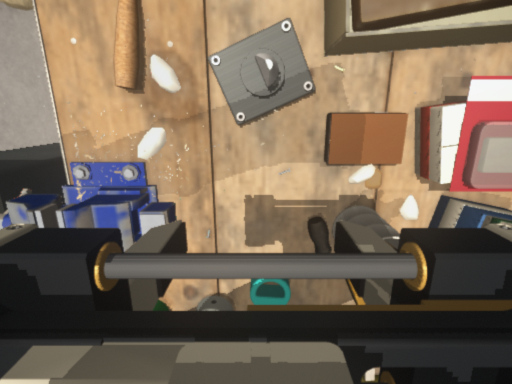

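The wrist view shows the fixture's screws at about (287,25), (309,87), (241,118) and (216,60), with the post at about (264,74). I'll measure it and enlarge the post.

```bash
python3 - <<'E'
from h import *
im=dict(np.load("wfix.npz")); P=cloud(im)
g=im["pixels"].astype(int)
m=((g.min(-1)>150)).astype(np.uint8); m[:10]=0
n,l,st,c=cv2.connectedComponentsWithStats(m)
S=[]
for e in ((287,25),(309,87),(241,118),(216,60)):
    k=np.argmin([np.hypot(*(c[i]-e)) for i in range(1,n)])+1; print(c[k].round(1),st[k,4]); S.append(c[k])
W=ray(im,S,.018)[:,:2]; ctr=W.mean(0); print("ctr",ctr.round(4)); 
for i in range(4):
    d=W[(i+1)%4]-W[i]; print(np.hypot(*d).round(4),np.degrees(np.arctan2(d[1],d[0])).round(1))
roi=P[50:100,235:295].reshape(-1,3)
for a,b in ((.06,.09),(.05,.06),(.035,.05),(.022,.03)):
    q=roi[(roi[:,2]>a)&(roi[:,2]<b)]; print(a,len(q),q.mean(0).round(4) if len(q) else "", (q[:,:2].mean(0)-ctr).round(4))
cv2.imwrite("pics/crop2.png",cv2.resize(im["pixels"][10:130,200:330,::-1],None,fx=5,fy=5,interpolation=cv2.INTER_CUBIC))
E
```

```text
[285.6  25.1] 70
[307.6  85.1] 44
[240.  115.9] 47
[215.   59.4] 67
ctr [0.5543 0.2595]
0.0718 -66.3
0.0918 -156.4
0.0718 113.8
0.0919 23.6
0.06 121 [0.5613 0.2613 0.0645] [0.007  0.0018]
0.05 178 [0.5602 0.2604 0.0546] [0.0059 0.0009]
0.035 198 [0.5596 0.2585 0.045 ] [ 0.0053 -0.001 ]
0.022 1103 [0.552  0.2567 0.0235] [-0.0022 -0.0028]
```

View pics/crop2.png

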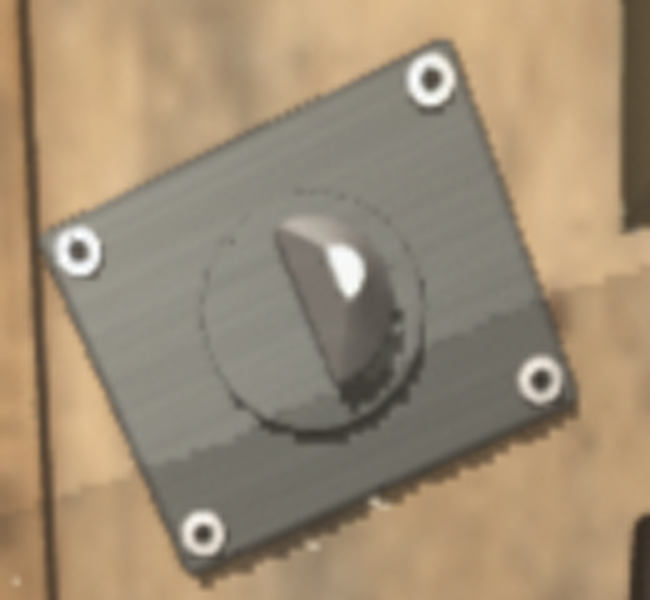

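The post is a half-disc whose chord faces left in the image, with its nose to the right. The flat therefore faces a yaw of about -156.3°, and the fixture centre is (0.554, 0.2595). The screw spacing of 92 x 72 mm is consistent with a 110 x 90 plate. Next I'll look over the spacer.

Request:
{"name": "arm_command", "arguments": {"targets": [[[-0.055, -0.013, 0, 0, 0, 0], [-0.055, -0.013, 0, 0, 0, 0], [-0.055, -0.013, 0, 0, 0, 0], [-0.055, -0.013, 0, 0, 0, 0], [-0.055, -0.013, 0, 0, 0, 0], [-0.055, -0.013, 0, 0, 0, 0], [0, 0, 0, 0, 0, 0], [0, 0, 0, 0, 0, 0]]]}}

```text
clock: 1.95
position: [0.4749, -0.1906, 0.2457]
ee_rot: [-2.224, -2.219, -0.0]
force: [1.3, 0.9, -0.3]
width: 0.999
gripper_force: 0.0
```

```bash
python3 - <<'E'
from h import *
s,im=grab("wrist"); save(im,"wrist2.png"); print(s["clock"],s["position"],s["ee_rot"]); np.savez("wsp.npz",**im)
T=R.from_rotvec(s["ee_rot"]).as_matrix()
def proj(p): q=im["rotation"].T@(np.array(p)-im["xyz"]); return im["fx"]*q[0]/q[2]+im["cx"],im["fy"]*q[1]/q[2]+im["cy"]
u,v=map(int,proj((.474,-.106,.034))); print(u,v)
cv2.imwrite("pics/crop3.png",cv2.resize(im["pixels"][max(0,v-75):v+75,max(0,u-100):u+100,::-1],None,fx=4,fy=4,interpolation=cv2.INTER_CUBIC))
E
```

```text
1.95 [ 0.47486032 -0.1905545   0.24566101] [-2.22358427e+00 -2.21902926e+00 -2.20751711e-04]
260 102
```

View pics/crop3.png

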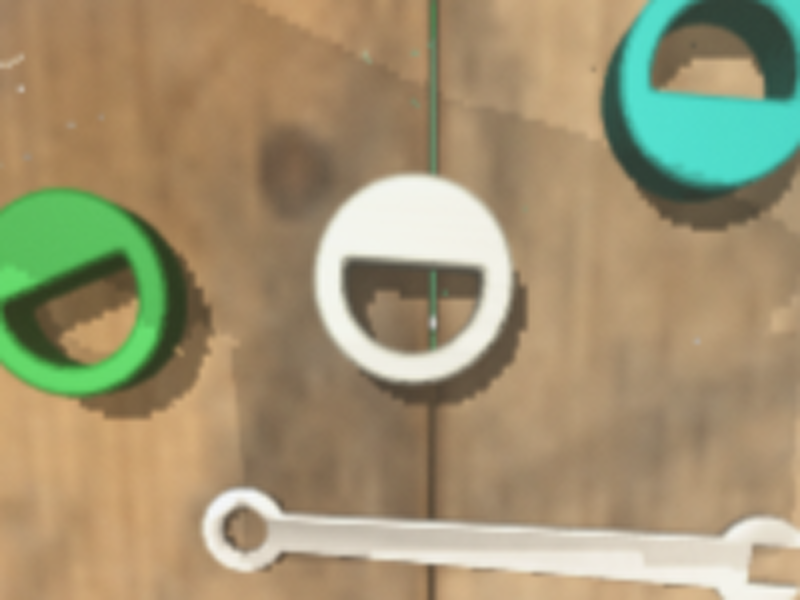

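This crop confirms the target: the metal collar with the D bore at crop (413,278), thick wall upward (world +y). Now I'll measure its centre and the chord direction.

```bash
python3 - <<'E'
from h import *
im=dict(np.load("wsp.npz"))
hsv=cv2.cvtColor(im["pixels"],cv2.COLOR_RGB2HSV)
m=((hsv[...,1]<45)&(hsv[...,2]>190)).astype(np.uint8); m[:,:225]=0;m[:,295:]=0;m[:60]=0;m[140:]=0
m[:,:]=m; n,l,st,_=cv2.connectedComponentsWithStats(m); k=1+st[1:,4].argmax(); m=(l==k).astype(np.uint8)
cs,h=cv2.findContours(m,cv2.RETR_CCOMP,cv2.CHAIN_APPROX_NONE)
o=max(cs,key=cv2.contourArea); W=ray(im,o[:,0],.034)[:,:2].astype(np.float32)
c,r=cv2.minEnclosingCircle(W); A=np.c_[2*W,np.ones(len(W))]; x=np.linalg.lstsq(A,(W**2).sum(1),rcond=None)[0]; c=x[:2]
print("outer",c,np.sqrt(x[2]+c@c),r)
hs=[q for q,hh in zip(cs,h[0]) if hh[3]>=0]; b=max(hs,key=cv2.contourArea)
V=ray(im,b[:,0],.034)[:,:2]; 
# chord: pixels of hole top row
e=V[(np.abs(V[:,0]-c[0])<.014)&(V[:,1]>c[1])]; p=np.polyfit(e[:,0],e[:,1],1)
print("chord angle",np.degrees(np.arctan(p[0])),"dist",(np.polyval(p,c[0])-c[1]),"n",len(e),"bore size",np.ptp(V,0))
E
```

```text
outer [ 0.47727009 -0.09887463] 0.028652997094042384 0.02929747849702835
chord angle -4.399726643096328 dist 0.006330712885915954 n 23 bore size [0.04432631 0.02981084]
```

The spacer is centred at about (0.477, -0.099) and its x axis is at yaw 85.6° (the radius and bore sizes check out). It needs about +118° of world turn, so I'll grasp at -60° and place at +58°.

Request:
{"name": "arm_command", "arguments": {"targets": [[[0.046, 0.001, 0, 0, 0, 0], [0.046, 0.001, 0, 0, 0, 0], [0, 0, 0.02, 0, 0, 0.175], [0, 0, 0.025, 0, 0, 0.175], [0, 0, 0.025, 0, 0, 0.175], [0, 0, 0.025, 0, 0, 0.175], [0, 0, 0.025, 0, 0, 0.175], [0, 0, 0.02, 0, 0, 0.175], [0, 0, 0, 0, 0, 0], [0, 0, 0, 0, 0, 0]]], "jaw": 0.0918, "newtons": 25}}

```text
clock: 3.25
position: [0.4775, -0.0973, 0.1063]
ee_rot: [3.034, 0.817, 0.001]
force: [0.7, -0.2, -0.5]
width: 1.003
gripper_force: 0.0
```

```bash
python3 - <<'E'
from h import *
s=arm.observe(); Rm=R.from_rotvec(s["ee_rot"]).as_matrix()
print(s["position"],s["joints"].round(2)); print(Rm.round(4)); print((Rm.T@(np.array([.4773,-.0989,.029])-s["position"])).round(4))
E
```

```text
[ 0.47754988 -0.09729813  0.10633947] [-0.1   0.39  0.25  2.08 -0.15  0.69 -0.8 ]
[[ 8.649e-01  5.020e-01  7.000e-04]
 [ 5.020e-01 -8.649e-01  1.000e-04]
 [ 6.000e-04  2.000e-04 -1.000e+00]]
[-0.0011  0.0012  0.0773]
```

Request:
{"name": "arm_command", "arguments": {"targets": [[[-0.001, 0.001, 0.02, 0, 0, 0], [0, 0, 0.02, 0, 0, 0], [0, 0, 0.02, 0, 0, 0], [0, 0, 0.017, 0, 0, 0], [0, 0, 0, 0, 0, 0], [0, 0, 0, 0, 0, 0]]]}}

```text
clock: 4.0
position: [0.4774, -0.0994, 0.0297]
ee_rot: [3.035, 0.811, 0.002]
force: [0.1, -0.2, -0.6]
width: 1.0
gripper_force: 0.0
```

Request:
{"name": "arm_command", "arguments": {"targets": [[[0, 0, 0, 0, 0, 0], [0, 0, 0, 0, 0, 0], [0, 0, 0, 0, 0, 0], [0, 0, 0, 0, 0, 0], [0, 0, 0, 0, 0, 0], [0, 0, 0, 0, 0, 0], [0, 0, 0, 0, 0, 0]]], "jaw": 0.04, "newtons": 25}}

```text
clock: 4.88
position: [0.4768, -0.0994, 0.0289]
ee_rot: [3.036, 0.809, 0.001]
force: [-0.0, 0.4, 5.2]
width: 0.648
gripper_force: 25.0
```

Gripped at 59.5 mm. Next I'll lift and turn.

Request:
{"name": "arm_command", "arguments": {"targets": [[[0, 0, -0.03, 0, 0, 0], [0, 0, -0.045, 0, 0, 0], [0, 0, -0.045, 0, 0, 0], [0, 0, -0.045, 0, 0, -0.17], [0, 0, 0, 0, 0, -0.172], [0, 0, 0, 0, 0, -0.172], [0, 0, 0, 0, 0, -0.172], [0, 0, 0, 0, 0, -0.172], [0, 0, 0, 0, 0, -0.172], [0, 0, 0, 0, 0, -0.172]]]}}

```text
clock: 6.12
position: [0.4761, -0.0993, 0.1932]
ee_rot: [-2.039, -2.389, 0.001]
force: [0.1, -0.5, -1.6]
width: 0.646
gripper_force: 25.0
```

Request:
{"name": "arm_command", "arguments": {"targets": [[[0, 0, 0, 0, 0, -0.172], [0, 0, 0, 0, 0, -0.172], [0, 0, 0, 0, 0, -0.172], [0, 0, 0, 0, 0, -0.172], [0, 0, 0, 0, 0, -0.171], [0, 0, 0, 0, 0, 0], [0, 0, 0, 0, 0, 0]]]}}

```text
clock: 7.0
position: [0.4764, -0.0994, 0.1935]
ee_rot: [-0.874, -3.017, 0.0]
force: [-0.5, 0.7, -1.7]
width: 0.645
gripper_force: 25.0
```

```bash
python3 - <<'E'
from h import *
s=arm.observe(); Rm=R.from_rotvec(s["ee_rot"]).as_matrix()
print(s["position"],s["joints"].round(2),s["width"]); print(Rm.round(4)); print((Rm.T@(np.array([.5543,.2595,.2])-s["position"])).round(4))
E
```

```text
[ 0.47638859 -0.0994184   0.19346644] [ 0.19  0.27 -0.11  1.96  0.04  0.91  1.06] 0.6450083405200467
[[-8.452e-01  5.345e-01 -6.000e-04]
 [ 5.345e-01  8.452e-01  1.000e-04]
 [ 5.000e-04 -2.000e-04 -1.000e+00]]
[ 0.126   0.345  -0.0065]
```

Request:
{"name": "arm_command", "arguments": {"targets": [[[0.018, 0.0493, 0, 0, 0, 0], [0.018, 0.0493, 0, 0, 0, 0], [0.018, 0.0493, 0, 0, 0, 0], [0.018, 0.0493, 0, 0, 0, 0], [0.018, 0.0493, 0, 0, 0, 0], [0.018, 0.0493, 0, 0, 0, 0], [0.018, 0.0493, 0, 0, 0, 0], [0, 0, 0, 0, 0, 0], [0, 0, 0, 0, 0, 0]]]}}

```text
clock: 8.12
position: [0.5529, 0.2594, 0.1932]
ee_rot: [-0.87, -3.018, 0.002]
force: [0.6, -1.8, -1.8]
width: 0.646
gripper_force: 25.0
```

```bash
python3 - <<'E'
from h import *
s,w=grab("wrist"); _,d=grab("side")
print(s["position"],d["xyz"],s["clock"],s["ee_rot"]); np.savez("w4.npz",**w); np.savez("s4.npz",**d)
Rm=R.from_rotvec(s["ee_rot"]).as_matrix(); print((Rm.T@(np.array([.5543,.2595,.095])-s["position"])).round(4))
cv2.imwrite("pics/both4.png",cv2.resize(np.vstack([w["pixels"],d["pixels"]])[...,::-1],(400,600)))
E
```

```text
[0.55288981 0.25940834 0.19320341] [ 0.10484096 -0.96999125  0.57956572] 8.125 [-8.70095361e-01 -3.01834987e+00  2.19480345e-03]
[-0.0011  0.001   0.0982]
```

View pics/both4.png

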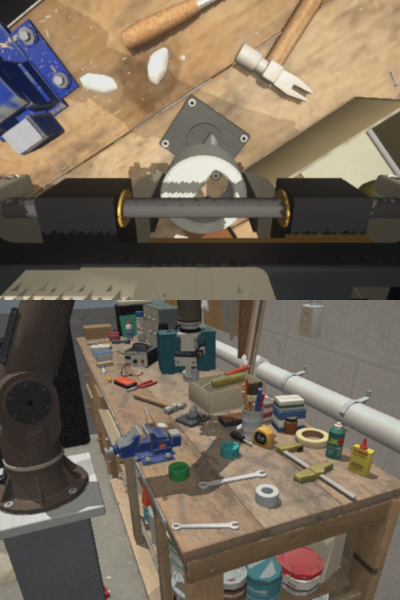

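The wrist view (top) shows the spacer held between the fingers at about (262,245) full-res px, with the fixture behind it. The side view (bottom) is too small to measure from. I'll check the held pose in an enlarged crop, with tool-frame positions.

```bash
python3 - <<'E'
from h import *
w=dict(np.load("w4.npz")); P=cloud(w)
s=arm.observe(); Rm=R.from_rotvec(s["ee_rot"]).as_matrix()
Q=(P-s["position"])@Rm   # tool frame
m=((np.abs(Q[...,2]+.005)<.004)&(np.abs(Q[...,1])<.034)&(np.abs(Q[...,0])<.04)).astype(np.uint8)
v,u=np.where(m); print(len(u),u.min(),u.max(),v.min(),v.max(),np.median(Q[m>0][:,2]))
a=w["pixels"][180:330,170:360,::-1].copy()
cv2.imwrite("pics/crop5.png",cv2.resize(np.vstack([a]),None,fx=4,fy=4,interpolation=cv2.INTER_CUBIC))
# outer arc: topmost pixel in each column
T=[]
for c in range(u.min(),u.max()+1):
    r=np.where(m[:,c])[0]
    if len(r)>3: T.append((c,r.min()))
W=(ray(w,T,s["position"][2]+.005)-s["position"])@Rm
W=W[(np.abs(W[:,1])<.025)]
A=np.c_[2*W[:,:2],np.ones(len(W))]; x=np.linalg.lstsq(A,(W[:,:2]**2).sum(1),rcond=None)[0]
print("fit",x[:2],np.sqrt(x[2]+x[:2]@x[:2]))
print("x0 if r=30", np.median(W[:,0]-np.sqrt(.03**2-W[:,1]**2)))
E
```

```text
5116 194 325 198 299 -0.003996587643899829
fit [0.0047735  0.00067611] 0.02903231599630226
x0 if r=30 0.0037320810413749364
```

View pics/crop5.png

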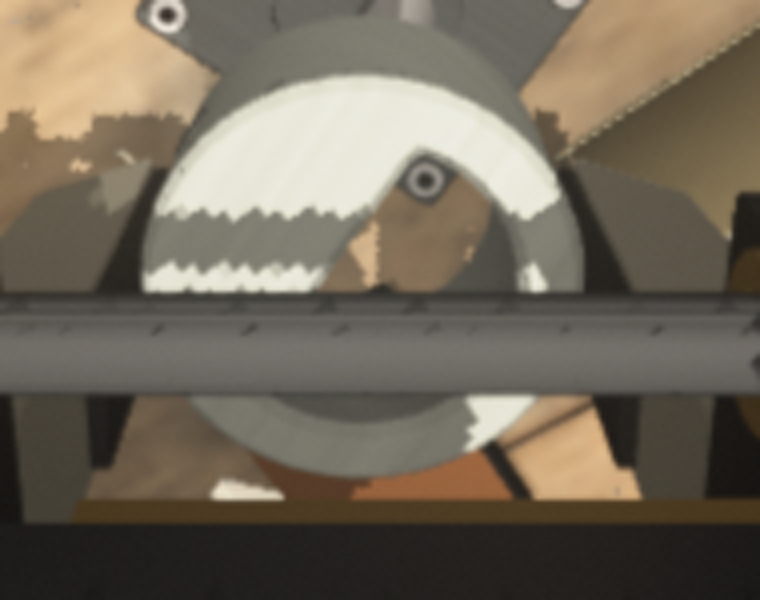

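The held spacer is clear: top rim at crop (365,75), lower rim at (360,475), sides at (142,290) and (583,290), and the chord running from (408,158) to (320,288). I'll cast those onto the top plane.

```bash
python3 - <<'E'
from h import *
w=dict(np.load("w4.npz")); s=arm.observe(); Rm=R.from_rotvec(s["ee_rot"]).as_matrix()
c=np.array([(365,75),(360,475),(142,290),(583,290),(408,158),(320,288)])/4+[170-.4,180-.4]
W=(ray(w,c,s["position"][2]+.005)-s["position"])@Rm
print((W*1000).round(1))
print("centre",W[:2,0].mean(),W[2:4,1].mean(),"dia",W[0,0]-W[1,0],W[3,1]-W[2,1])
d=(Rm@(W[5]-W[4])); print("chord world yaw",np.degrees(np.arctan2(d[1],d[0])),"want",-156.3+90,"mod 180")
E
```

```text
[[ 33.8   0.9  -5. ]
 [-24.8   0.3  -5. ]
 [  3.8 -28.7  -5. ]
 [  4.   29.9  -5. ]
 [ 22.7   6.4  -5. ]
 [  4.2  -5.   -5. ]]
centre 0.004522475730615542 0.0006023139730208724 dia 0.05856053285917954 0.05851883913480307
chord world yaw -63.957620961678906 want -66.30000000000001 mod 180
```

```bash
python3 - <<'E'
from h import *
w=dict(np.load("w4.npz")); s=arm.observe(); Rm=R.from_rotvec(s["ee_rot"]).as_matrix()
g=cv2.cvtColor(w["pixels"],cv2.COLOR_RGB2GRAY).astype(np.float32)
S=[]
for e in ((211.5,183.4),(312,178),(246,132),(276,225)):
    u,v=map(int,np.round(e)); k=g[v-5:v+6,u-5:u+6]; t=(k>140).astype(np.uint8)
    yy,xx=np.nonzero(t); S.append((u-5+xx.mean(),v-5+yy.mean())); print(e,np.round(S[-1],1),t.sum())
W=ray(w,S,.018); 
for i in range(4): print([round(float(np.hypot(*(W[i]-W[j])[:2])),4) for j in range(4)])
T=(W-s["position"])@Rm; print((T*1000).round(1)); 
print(W.round(4)); print("ctr world pairs",W[[0,1]].mean(0),W[[2,3]].mean(0))
E
```

```text
(211.5, 183.4) [211.2 183.4] 67
(312, 178) [312.3 177.2] 55
(246, 132) [245.5 131.1] 65
(276, 225) [275.5 222.5] 8
[0.0, 0.1175, 0.0723, 0.09]
[0.1175, 0.0, 0.0926, 0.07]
[0.0723, 0.0926, 0.0, 0.1139]
[0.09, 0.07, 0.1139, 0.0]
[[ -4.5 -56.7 175.6]
 [  3.1  60.6 175.5]
 [ 55.2 -16.  175.6]
 [-53.2  19.  175.6]]
[[0.5268 0.2076 0.018 ]
 [0.5829 0.3109 0.018 ]
 [0.498  0.2739 0.018 ]
 [0.6083 0.2457 0.018 ]]
ctr world pairs [0.55483805 0.25926011 0.018     ] [0.55314327 0.25979696 0.018     ]
```

The fixture centre agrees between the two views: (0.5548, 0.2593) against (0.5543, 0.2595). The spacer sits about 2.5 mm along tool +x in the grip, so I'll correct for that and come down to just above the nose.

Request:
{"name": "arm_command", "arguments": {"targets": [[[-0.004, 0.001, 0.02, 0, 0, 0], [0, 0, 0.025, 0, 0, 0], [0, 0, 0.025, 0, 0, 0], [0, 0, 0.02, 0, 0, 0], [0, 0, 0, 0, 0, 0], [0, 0, 0, 0, 0, 0]]]}}

```text
clock: 8.98
position: [0.5577, 0.2581, 0.1047]
ee_rot: [0.87, 3.018, 0.001]
force: [1.2, 1.2, -0.5]
width: 0.644
gripper_force: 25.0
```

```bash
python3 - <<'E'
from h import *
s,w=grab("wrist"); np.savez("w6.npz",**w); print(s["position"],s["ee_rot"])
a=w["pixels"][180:330,170:360,::-1]
cv2.imwrite("pics/crop6.png",cv2.resize(a,None,fx=4,fy=4,interpolation=cv2.INTER_CUBIC))
E
```

```text
[0.55767418 0.2581346  0.10469005] [8.69841180e-01 3.01779364e+00 8.48279430e-04]
```

View pics/crop6.png

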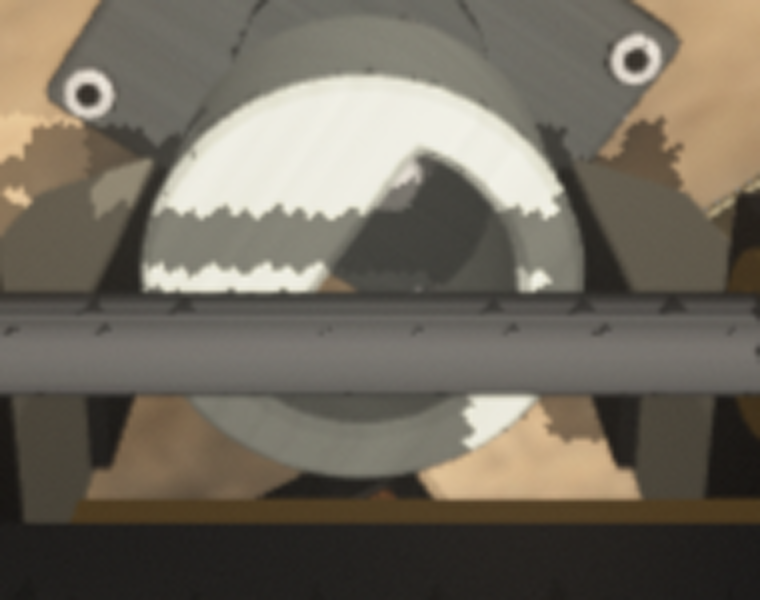

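The nose shows through the bore next to the chord at (405,185), as an oblique view should. I'll descend in steps, watching the force.

Request:
{"name": "arm_command", "arguments": {"targets": [[[0, 0, 0.01, 0, 0, 0], [0, 0, 0.008, 0, 0, 0], [0, 0, 0.006, 0, 0, 0], [0, 0, 0, 0, 0, 0]]]}}

```text
clock: 9.52
position: [0.5567, 0.2585, 0.079]
ee_rot: [-0.868, -3.018, 0.001]
force: [-0.8, -0.2, -0.9]
width: 0.648
gripper_force: 25.0
```

Request:
{"name": "arm_command", "arguments": {"targets": [[[0, 0, 0.004, 0, 0, 0], [0, 0, 0.004, 0, 0, 0], [0, 0, 0, 0, 0, 0]]]}}

```text
clock: 9.9
position: [0.5569, 0.2585, 0.0714]
ee_rot: [-0.868, -3.019, 0.001]
force: [0.6, -0.4, 0.0]
width: 0.644
gripper_force: 25.0
```

Request:
{"name": "arm_command", "arguments": {"targets": [[[0, 0, 0.004, 0, 0, 0], [0, 0, 0.003, 0, 0, 0], [0, 0, 0, 0, 0, 0]]]}}

```text
clock: 10.28
position: [0.5569, 0.2586, 0.0644]
ee_rot: [-0.868, -3.019, 0.001]
force: [-0.1, -1.3, -1.4]
width: 0.646
gripper_force: 25.0
```

Request:
{"name": "arm_command", "arguments": {"targets": [[[0, 0, 0.004, 0, 0, 0], [0, 0, 0.004, 0, 0, 0], [0, 0, 0, 0, 0, 0]]]}}

```text
clock: 10.65
position: [0.5568, 0.2585, 0.0563]
ee_rot: [-0.868, -3.019, 0.001]
force: [0.4, -0.0, -2.3]
width: 0.648
gripper_force: 25.0
```

Request:
{"name": "arm_command", "arguments": {"targets": [[[0, 0, 0.002, 0, 0, 0], [0, 0, 0.001, 0, 0, 0], [0, 0, 0, 0, 0, 0]]]}}

```text
clock: 11.02
position: [0.5571, 0.2586, 0.0537]
ee_rot: [-0.868, -3.019, 0.0]
force: [1.2, 0.5, -2.2]
width: 0.647
gripper_force: 25.0
```

Request:
{"name": "arm_command", "arguments": {"targets": [[[0, 0, 0, 0, 0, 0], [0, 0, 0, 0, 0, 0], [0, 0, 0, 0, 0, 0], [0, 0, 0, 0, 0, 0], [0, 0, 0, 0, 0, 0]]], "jaw": 0.08}}

```text
clock: 11.65
position: [0.5571, 0.2587, 0.0538]
ee_rot: [0.868, 3.019, 0.0]
force: [0.3, 0.1, -0.6]
width: 0.871
gripper_force: 0.0
```

Request:
{"name": "arm_command", "arguments": {"targets": [[[0, 0, -0.02, 0, 0, 0], [0, 0, -0.03, 0, 0, 0], [0, 0, -0.04, 0, 0, 0], [-0.04, 0, -0.03, 0, 0, 0], [-0.04, 0, 0, 0, 0, 0], [0, 0, 0, 0, 0, 0], [0, 0, 0, 0, 0, 0]]]}}

```text
clock: 12.52
position: [0.6242, 0.2165, 0.1733]
ee_rot: [-0.868, -3.018, 0.0]
force: [0.3, 0.0, -0.8]
width: 0.871
gripper_force: 0.0
```

```bash
python3 - <<'E'
from h import *
s,w=grab("wrist"); P=cloud(w); print(s["position"],s["width"],s["clock"])
m=(np.hypot(P[...,0]-.5548,P[...,1]-.2593)<.031)&(P[...,2]>.02)&(P[...,2]<.08)
z=P[m][:,2]; h,e=np.histogram(z,np.arange(.02,.08,.004)); print(h,e.round(3))
t=m&(np.abs(P[...,2]-.058)<.004); print("top z",np.median(P[t][:,2]), P[t].mean(0))
v,u=np.where(m); v0,u0=int(v.mean()),int(u.mean()); print(u0,v0)
b=P[t]; A=np.c_[b[:,:2],np.ones(len(b))]; print("tilt",np.linalg.lstsq(A,b[:,2],rcond=None)[0])
cv2.imwrite("pics/crop7.png",cv2.resize(w["pixels"][max(0,v0-70):v0+70,max(0,u0-90):u0+90,::-1],None,fx=4,fy=4,interpolation=cv2.INTER_CUBIC))
E
```

```text
[0.62417495 0.21651462 0.17327954] 0.8712219985205474 12.525
[ 190   91   29   27   30  117  168  145  275 2573   65  114    0    0] [0.02  0.024 0.028 0.032 0.036 0.04  0.044 0.048 0.052 0.056 0.06  0.064
 0.068 0.072 0.076]
top z 0.05737554318607316 [0.55270108 0.25894233 0.05735779]
260 103
tilt [-0.00242099 -0.00244872  0.05932995]
```

View pics/crop7.png

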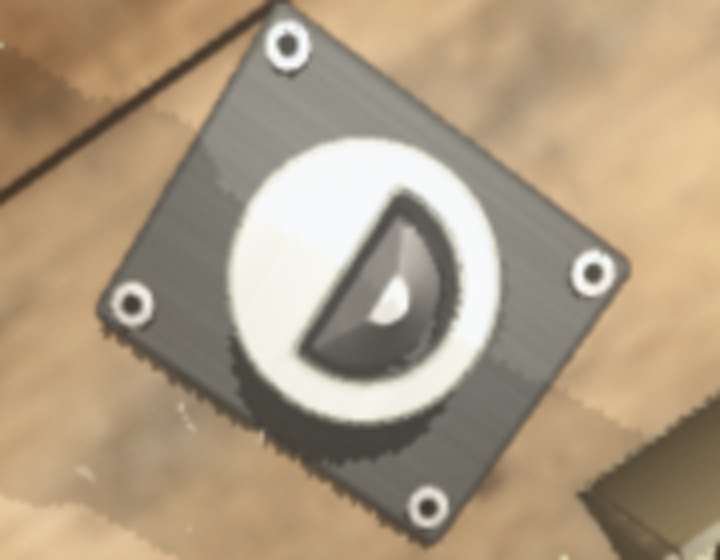

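The spacer sits level on the post, at crop (365,280), with the nose and flat matched inside the bore. Its top is at 57.4 mm against 58 mm expected, with a tilt under 0.3%. It is seated and released, and the gripper is clear, so I'm handing it in.

```bash
python3 -c "
from cell import arm
print(arm.sign_off())"
```

```text
the job is handed in; nothing more can be done
None
```

The D-bored spacer is seated on the post with its flat matched, resting level on the shoulder and released at about 12.5 s; the round-bored one was not touched, and the job is handed in (no verdict was returned).

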